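Prop the lens case open to air

ROBOT

A 7-joint arm with a two-finger parallel gripper is mounted at the origin on the work surface. World frame = base frame: x ahead of the robot, y to its left, z up, the work surface at z = 0. Lengths are in m, angles in rad, forces in N, time in s.
With the tool pointing down it reaches from about 0.4 to 0.85 m from the base axis. Payload 4.5 kg.
Tool frame: the origin (TCP) lies at the very end of the fingers, on their centre line; the grasp point (between the pads) lies 19 mm behind it; z points along the fingers, y is the line along which they close (so a half turn about z gives the same grasp; the last joint's range is limited). The gripper opens to 88 mm and grips with 3 to 60 N. Pads are 18 mm wide; open, the fingers measure 123 mm over their backs; the gripper's body (75 mm by 187 mm) begins 45 mm behind the grasp point.
Start: joints at [1.159, 0.689, -0.195, 1.565, 0.157, 0.902, -0.215], TCP at [0.27, -0.564, 0.239] pointing down, gripper open.
Joint ranges: [-3.01, 3.01], [-0.46, 2.08], [-1.47, 1.51], [0.13, 2.56], [-1, 4.14], [0.04, 2.09], [-2.66, 2.66]. Speed limits (rad/s): [2.57, 2.57, 3.14, 3.14, 3.14, 3.14, 3.14].

INTERFACE

Orientations are given as a unit quaternion [w, x, y, z].
In Python, from station import ctrl gives the robot as it stands.
- The arm moves only by the tool jog_arm, never from a script. Its argument "targets" is a list of rows, each an object with "fingers": the gripper's target within -1 to 1 (fully open at 1, half-way at 0, shut at -1); "translation": the shift along the tool's x, y, z as a fraction of full scale, a list of three; "twist": the turn about the tool's z as a fraction of full scale. In form: [{"fingers": fingers, "translation": [dx, dy, dz], "twist": twist}, ...]. A call has 1 to 20 rows; each row shifts and turns the commanded pose from where the row before left it, along the tool's axes as they then stand; what a row does not reach is not made up. Full scale, the value 1, is 150 mm for a shift and 1.5 rad for a turn. A row lasts 1/10 s, in which the tool goes at most 50 mm and 8.59 degrees, less where a joint would pass 70% of its speed; a pose out of reach is approached as far as the arm can. A call with a number of a shift or a turn outside -1 to 1 is refused whole. A call with a gripper value outside its range is refused whole. The fingers move at their own pace and stop on an object; "newtons" is the grip in N (left out, the last holds). Time passes only in rows, so rows that do not move let the fingers close. It gives the time, the measured TCP pose, the force, the opening and the grip force at its end, in the units of the state.
- ctrl.get_obs(): the state, without advancing time (a new reading comes with each control period).
- ctrl.capture(name): name is "side" or "top"; returns (picture, depth): 400x640x3 uint8, red, green, blue; 400x640 float32, m along the optical axis (not along the pixel's ray), 0 where there is no reading.
- ctrl.calibration(name): a dict with "fovy" (degrees; the focal length in pixels is half the picture's height over the tangent of half this angle, whatever the lens; pixels are square), "cx", "cy" (the principal point, pixels), "T" (4x4, takes a point from camera to world coordinates). Camera axes: x right, y up, looking along -z (the intrinsics and any distortion apply to the point x, -y, -z); pixel columns grow to the right and rows downward; lengths in m; the calibration is good to about 2 mm. A picture is of the moment at which its call begins. calibration takes no time and is no camera call.
- ctrl.finish_job(): hands the job in; it is judged then, once.
The state is a dict: "clock": time; "joints": joint angles; "joint_vel": joint speeds; "joint_efforts": joint torques, N m; "tool_pos": TCP position; "tool_rot": TCP orientation; "force": force on the tool from outside, world axes, zero at the start; "ft_torque": the same for the moment, N m; "grip_width": finger opening in m; "gripper_force": force on a finger pad.
Only numpy, scipy, OpenCV 4.12 (cv2) and the standard library are available. Lean on these libraries where they do the work, as an engineer would, in place of code of your own. Each camera call takes 0.05 s, during which the arm holds its last target. There are 200 camera calls.

TASK

The lens case on the shelf needs airing. Take its lid by the front pull lug and swing it right back past upright until it leans on its hinge stop, flip the stay up off its rest until it stands on its own stop, then bring the lid forward again and ease it down onto the nose of the stay so that the stay holds it propped open, and let go. Do not let the lid fall, keep clear of the lamp bar overhead, and leave the lens in the case and the things around it alone.

Things in the scene. Friction and masses are not known exactly. Their poses are not given: they have to be found in the camera images.
- case: Hard lens case, grey panels, aluminium edges, fixed. Base 160 mm deep (x), 260 wide (y), 85 high, walls 6. Origin: centre of its underside; x from front (lug, latches) to rear (hinge), z up. Two open latches on the front wall at y = +-85 mm stand out 14 mm, below z = 65. Inside: foam, top at z = 32 mm or lower
- lid (a joint): Lid angle, rad: 0 closed, grows as the front edge rises (about the case's +y through lid_hinge), 1.57 upright, 1.815 at its rear stop, where it leans and stays by its weight. Free hinge: below upright it falls shut unless held or propped. Flat panel 160 mm deep, 260 wide, 16 thick, 0.36 to 0.56 kg (about 2 N to lift at the lug). Propped on the stay it rests at about 1.0
- lid_hinge (a point): Point on the hinge line, mid-width: 80 mm behind and 85 mm above the case origin (fixed to the case, axes as the case). The lid's underside plane passes through the hinge line
- lug (a point): Grasp point of the pull lug, a black block mid-way along the lid's front edge: 36 mm wide along the hinge direction, 12 thick, standing 36 out. Point 24 mm out from the edge at half thickness: 184 mm from the hinge line along the lid, 8 mm above the underside plane. Turns with the lid: x from lug to hinge, y along the hinge. Gripped across its width it can turn between the finger pads
- keeper (a point): Steel keeper under the lid, 76 mm from the hinge line, at the case's y = +50 mm: a pocket between two ridges 12 mm high and 25 mm apart, which takes the nose of the raised stay. Axes turn with the lid, as for point lug
- stay (a joint): Stay angle, rad: 0 folded (bar level on its rest, nose to the front), grows as the nose swings up and back (about the case's +y through stay_pivot), 1.57 upright, 1.69 at its stop, where it leans slightly back. Its pivot is stiff (0.6 N at the grip point turns it): it stays where it is left. Enters the keeper only when at its stop
- stay_pivot (a point): Pivot of the stay: 22 mm behind, 50 mm to the +y side of and 60 mm above the case origin (fixed to the case, axes as the case), between clevis cheeks 18 mm across that reach z = 68 mm, on a thin divider (8 mm thick, top at z = 36 mm) that runs front to rear under the stay
- stay_grip (a point): Grasp point on the stay, a steel bar 10 mm thick (along the hinge direction), 14 high, with a round dark nose of 16 mm diameter, 85 mm from the pivot. Point at mid-bar, 70 mm from the pivot; turns with the stay: x from nose to pivot, y along the pivot. About 60 mm free on both sides; foam 28 mm or more below mid-bar. The nose end lies on a rubber rest 10 mm long, 8 wide
- lamp: Aluminium desk lamp, fixed, behind the case: base 124 mm across, 18 high, post 16 mm thick, level LED bar 36 wide (x), 14 thick, underside 360 mm above the shelf. Origin: under the post, on the shelf. The bar, centred over the post in x, runs from 20 mm on the post's +y side to 420 mm on its -y side, so above and just behind the leaned-back lid
- lens_center (a point): Centre of the silver macro lens, 62 mm diameter, 95 long, charcoal hood reversed on it, lying along the case's y in the foam on the -y side. To be left alone
- canister_center (a point): Centre of the translucent blue twist-cap canister, 70 mm diameter, 94 high, standing on the shelf. To be left alone
- cup_center (a point): Centre of the white ceramic espresso cup, 66 mm diameter, 58 high, with a handle. To be left alone
- clamp_center (a point): Middle of the aluminium quick release clamp, 62 by 56 by 22 mm, lever flipped open and standing out a further 50 mm, lying on the shelf. To be left alone

How it is judged:
By the outcome, as a careful person would: the job done as asked, in the order asked, and still so for the second after the job is handed in, with the robot touching nothing.
It also fails if it takes over 67 s, if anything falls off the work surface, if the arm or the gripper's body presses on something with over 40 N, if the wrist force passes 120 N, or if a joint passes its speed limit or range.

## Working session

There is one attempt and no reset: what is moved stays moved. The work goes in short steps, Python scripts to look and compute and a tool call to move; the robot and the scene stay as the last step left them, time stands still between calls to the robot, and variables do not carry over. Pictures are saved under pics/ and viewed, at most 10 in all, crops included, and the job is handed in when it is done.

Besides the shell and the picture viewer there is one more tool, called after "Request:" in YAML: its name, and indented under it one key for each argument. jog_arm: Moves the arm, as the interface text tells. Shift numbers are shares of 150 mm and turn numbers shares of 1.5 rad, none past 1 either way. Its arguments: {"type":"object","properties":{"targets":{"type":"array"},"newtons":{"type":"number"}},"required":["targets"]}

```bash
ls; mkdir -p pics; python3 - <<'E'
from station import ctrl
import cv2,numpy as np
for n in("side","top"):
    p,d=ctrl.capture(n); cv2.imwrite(f"pics/{n}0.png",p[:,:,::-1]); np.save(f"pics/{n}0.npy",d)
    c=ctrl.calibration(n); print(n,c)
o=ctrl.get_obs(); print(o)
E
```

```text
pics
side {'fovy': 54.56078727493798, 'cx': 316.43348673083597, 'cy': 199.78665626050534, 'T': array([[-0.95180149,  0.22780985, -0.20536941,  0.43370675],
       [-0.3063307 , -0.73955381,  0.59935104,  0.55620469],
       [-0.01534366,  0.63337416,  0.77369357,  0.74376785],
       [ 0.        ,  0.        ,  0.        ,  1.        ]])}
top {'fovy': 55.51662313306769, 'cx': 322.8992500037255, 'cy': 196.79761093891585, 'T': array([[-0.0171388 ,  0.98905521, -0.14654709,  0.46451122],
       [-0.99968496, -0.01426281,  0.02065338,  0.05918496],
       [ 0.01833716,  0.14685489,  0.98898806,  0.90284028],
       [ 0.        ,  0.        ,  0.        ,  1.        ]])}
{'clock': 0.1, 'joints': array([ 1.15877264,  0.68991458, -0.19452703,  1.5661751 ,  0.1573067 ,
        0.90251315, -0.21510572]), 'joint_vel': array([-0.00216274, -0.00206049, -0.00083621, -0.00218526, -0.0006533 ,
        0.00174361, -0.00153709]), 'joint_efforts': array([-2.52886515e-03, -5.28493917e+01, -1.27111450e+00, -1.53834432e+01,
       -5.25331171e-02,  2.03363350e-03,  2.40971940e-05]), 'tool_pos': array([ 0.26923106, -0.56343986,  0.23799869]), 'tool_rot': array([-7.74272036e-04,  9.75249570e-01,  2.21105452e-01, -2.35316225e-04]), 'force': array([0.62762019, 0.02472735, 0.6515118 ]), 'ft_torque': array([-0.03630983, -0.06119943, -0.03910336]), 'gripper_force': 0.0, 'grip_width': 0.08838543653437518}
```

View pics/side0.png

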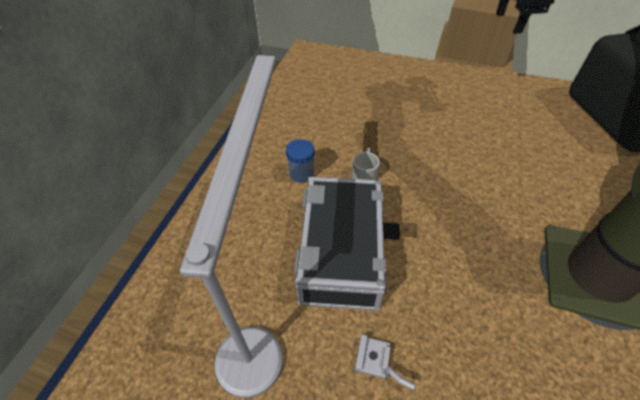

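View pics/top0.png

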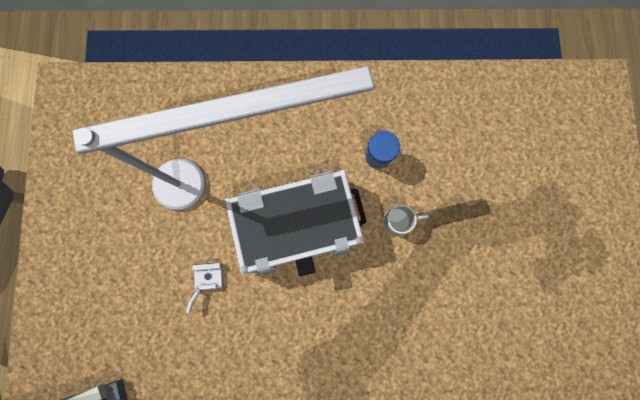

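The side view shows the closed case at the centre, its lug near (392,231), with the lamp bar on the left. In the top view the lid corners are near (228,200), (346,172), (361,240) and (243,271), the lug is near (305,267), and the lamp bar runs from (75,140) to (372,78).

```bash
cat > h.py <<'E'
from station import ctrl
import cv2,numpy as np
def rays(n,uv):
    c=ctrl.calibration(n); f=200/np.tan(np.radians(c["fovy"]/2)); uv=np.asarray(uv,float)
    r=np.stack([(uv[...,0]-c["cx"])/f,-(uv[...,1]-c["cy"])/f,-np.ones(uv.shape[:-1])],-1)
    return c["T"][:3,3], r@c["T"][:3,:3].T
def cloud(n,d):
    u,v=np.meshgrid(np.arange(640),np.arange(400)); o,r=rays(n,np.stack([u,v],-1)); P=o+r*d[...,None]; P[d<=0]=np.nan; return P
def plane(n,uv,z):
    o,r=rays(n,uv); return o+r*((z-o[2])/r[...,2])[...,None]
E
python3 - <<'E'
from h import *
for n in("top","side"):
    d=np.load(f"pics/{n}0.npy"); P=cloud(n,d); im=cv2.imread(f"pics/{n}0.png")
    z=P[...,2]; roi=np.zeros(z.shape,bool)
    if n=="top": roi[160:285,215:375]=1
    else: roi[170:315,290:410]=1
    print(n,"table z",np.nanmedian(z[330:390,300:500]) if n=="top" else np.nanmedian(z[80:140,400:500]))
    m=roi&(z>.088)&(z<.115)
    k,l,st,_=cv2.connectedComponentsWithStats(m.astype(np.uint8)); i=1+np.argmax(st[1:,4]); m=l==i
    lugm=m&(im.max(2)<28)
    print("lid z",np.nanmedian(z[m]))
    X=P[m][:,:2].astype(np.float32); 
    mo=cv2.morphologyEx(m.astype(np.uint8),cv2.MORPH_OPEN,np.ones((25,25)))>0
    print("rect",cv2.minAreaRect((P[mo][:,:2]*1000).astype(np.float32)))
    lug=m&~cv2.dilate(mo.astype(np.uint8),np.ones((3,3))).astype(bool)
    k,l,st,_=cv2.connectedComponentsWithStats(lug.astype(np.uint8)); i=1+np.argmax(st[1:,4])
    L=P[l==i]; print("lug",st[i],L.mean(0),cv2.minAreaRect((L[:,:2]*1000).astype(np.float32)))
    b=(z>.335)&(z<.40)&(np.hypot(P[...,0],P[...,1])>.45)
    k,l,st,_=cv2.connectedComponentsWithStats(b.astype(np.uint8)); i=1+np.argmax(st[1:,4]);B=P[l==i]
    print("bar",np.median(B[:,2]),cv2.boxPoints(cv2.minAreaRect((B[:,:2]*1000).astype(np.float32))).round())
print(plane("top",[[228,200],[346,172],[361,240],[243,271]],.101).round(3))
E
```

```text
top table z 0.0009056325504428475
lid z 0.10217592241895213
rect ((514.5267333984375, 81.30630493164062), (118.29389190673828, 209.4499053955078), 8.211499214172363)
lug [ 225  169  127  105 4805] [0.54917367 0.14312284 0.10221562] ((536.9449462890625, 106.2733154296875), (171.7974853515625, 264.1794738769531), 13.149813652038574)
bar 0.37471830949038865 [[611. 398.]
 [705. -31.]
 [741. -23.]
 [646. 406.]]
side table z -0.0011686213359489162
lid z 0.10004029679098864
rect ((519.1280517578125, 165.87342834472656), (160.65647888183594, 143.2418670654297), 13.481094360351562)
lug [ 301  177   99   77 4602] [0.54690532 0.06524629 0.09988395] ((526.8699951171875, 68.33737182617188), (198.32679748535156, 200.77101135253906), 16.241287231445312)
bar 0.37254759913209956 [[610. 400.]
 [704. -29.]
 [739. -22.]
 [645. 408.]]
[[ 0.579  0.244  0.101]
 [ 0.637 -0.008  0.101]
 [ 0.49  -0.036  0.101]
 [ 0.431  0.21   0.101]]
```

```bash
python3 - <<'E'
from h import *
for n,r in(("top",(160,285,215,375)),("side",(170,315,290,410))):
    d=np.load(f"pics/{n}0.npy"); P=cloud(n,d); z=P[...,2]; m=np.zeros(z.shape,bool); m[r[0]:r[1],r[2]:r[3]]=1
    m&=(z>.090)&(z<.112)
    mo=cv2.morphologyEx(m.astype(np.uint8),cv2.MORPH_CLOSE,np.ones((5,5)))
    mo=cv2.morphologyEx(mo,cv2.MORPH_OPEN,cv2.getStructuringElement(cv2.MORPH_ELLIPSE,(31,31) if n=="top" else (31,31)))
    c=np.array(max(cv2.findContours(mo,0,1)[0],key=len))[:,0]
    W=(plane(n,c,.101)[:,:2]*1000).astype(np.float32); R=cv2.minAreaRect(W); print(n,"lid",R)
    a=np.radians(13.1); ex=np.array([np.cos(a),np.sin(a)]); ey=np.array([-ex[1],ex[0]])
    im=cv2.imread(f"pics/{n}0.png").max(2)
    # dark lug pixels: in case frame rel to rough centre
    u,v=np.meshgrid(np.arange(640),np.arange(400)); Q=plane(n,np.stack([u,v],-1),.099)[...,:2]-[.534,.103]
    qx,qy=Q@ex,Q@ey
    for nm,w in(("lug",(qx<-.084)&(qx>-.14)&(abs(qy)<.045)),):
        s=w&(im<40); print(nm,s.sum(),[np.percentile(q[s]*1000,(2,50,98)).round(1) for q in(qx,qy)])
    s=(abs(qx)<.13)&(abs(qy)<.17)&(z>.09)&(z<.112)
    C=P[...,:2]-[.534,.103]; print("extent",[np.percentile((C@e)[s]*1000,(1,99)).round(1) for e in(ex,ey)])
    for q in(-80,-60,60,80):
        t=s&(abs(C@ey*1000-q)<8)&(C@ex<.12); print(q,np.percentile((C@ex)[t]*1000,(1,99)).round(1))
    for q in(-50,0,50):
        t=s&(abs(C@ex*1000-q)<8); print(q,np.percentile((C@ey)[t]*1000,(1,99)).round(1))
E
```

```text
top lid ((533.6275024414062, 105.49112701416016), (171.71385192871094, 263.7732849121094), 13.151015281677246)
lug 224 [array([-113.1,  -98.6,  -84.7]), array([-14.8,   1.3,  16.9])]
extent [array([-102.3,   81. ]), array([-126.3,  131.1])]
-80 [-80.4  85.7]
-60 [-77.5  82.4]
60 [-78.   83.5]
80 [-80.8  85.7]
-50 [-126.7  130.7]
0 [-126.3  131.3]
50 [-125.7  131.7]
side lid ((529.85546875, 109.21563720703125), (166.02993774414062, 268.4004821777344), 13.10755443572998)
lug 214 [array([-112.1,  -98.2,  -85.2]), array([-9.6,  8.5, 25.7])]
extent [array([-103.7,   78.7]), array([-123.5,  135. ])]
-80 [-81.6  78.9]
-60 [-77.   78.8]
60 [-79.1  78.3]
80 [-81.8  78.1]
-50 [-124.6  135. ]
0 [-123.6  135.1]
50 [-124.1  135.2]
```

Request:
jog_arm:
  targets:
    - {"fingers":1,"translation":[0,0,0],"twist":0.0725}
    - {"fingers":1,"translation":[0,0,0],"twist":0.0725}
    - {"fingers":1,"translation":[0.146,-0.282,0],"twist":0}
    - {"fingers":1,"translation":[0.146,-0.282,0],"twist":0}
    - {"fingers":1,"translation":[0.146,-0.282,0],"twist":0}
    - {"fingers":1,"translation":[0.146,-0.282,0],"twist":0}
    - {"fingers":1,"translation":[0.146,-0.282,0],"twist":0}
    - {"fingers":1,"translation":[0.146,-0.282,0],"twist":0}
    - {"fingers":1,"translation":[0.146,-0.282,0],"twist":0}
    - {"fingers":1,"translation":[0.146,-0.282,0],"twist":0}
    - {"fingers":1,"translation":[0.146,-0.282,0],"twist":0}
    - {"fingers":1,"translation":[0.146,-0.282,0],"twist":0}
    - {"fingers":1,"translation":[0.146,-0.282,0],"twist":0}
    - {"fingers":1,"translation":[0.146,-0.282,0],"twist":0}
    - {"fingers":1,"translation":[0.146,-0.282,0],"twist":0}
    - {"fingers":1,"translation":[0.146,-0.282,0],"twist":0}
    - {"fingers":1,"translation":[0,0,0],"twist":0}

```text
clock: 1.8
tool_pos: [0.4358, 0.0904, 0.2387]
tool_rot: [-0.002, 0.993, 0.12, 0.002]
force: [-0.6, 0.6, 0.1]
grip_width: 0.0882
gripper_force: 0.0
```

```bash
cat >> h.py <<'E'
A=np.radians(13.1); EX=np.array([np.cos(A),np.sin(A)]); EY=np.array([-EX[1],EX[0]]); C0=np.array([.5347,.1068])
def case(P):
    P=np.asarray(P); q=P[...,:2]-C0; return np.stack([q@EX,q@EY,P[...,2]],-1)
def st():
    o=ctrl.get_obs(); q=o["tool_rot"]; w,x,y,z=q
    tx=np.array([1-2*(y*y+z*z),2*(x*y+w*z)]); print("t",round(o["clock"],2),"case mm",(case(o["tool_pos"])*1000).round(1),"yaw vs case deg",round(np.degrees(np.arctan2(*tx[::-1]))-13.1,2),"F",(o["force"]).round(1),"M",o["ft_torque"].round(2),"w",round(o["grip_width"]*1000,1),"gf",round(o["gripper_force"],1))
E
python3 - <<'E'
from h import *
st(); o=ctrl.get_obs()
for n in("side","top"):
    p,d=ctrl.capture(n); cv2.imwrite(f"pics/{n}1.png",p[:,:,::-1]); np.save(f"pics/{n}1.npy",d)
    P=cloud(n,d); t=o["tool_pos"]; q=o["tool_rot"]; 
    L=P-t; a=np.stack([L[...,:2]@EX,L[...,:2]@EY,L[...,2]],-1)*1000
    for z in range(-10,400,20):
        m=(abs(a[...,2]-z)<10)&(np.hypot(a[...,0],a[...,1])<250)
        if m.sum()>3: print(n,z,m.sum(),np.percentile(a[m][:,0],(2,98)).round(),np.percentile(a[m][:,1],(2,98)).round())
E
```

```text
t 1.8 case mm [-100.1    6.4  238.7] yaw vs case deg 0.69 F [-0.6  0.6  0.1] M [-0.01  0.    0.01] w 88.2 gf 0.0
side 10 80 [-11.   9.] [53. 60.]
side 30 72 [-11.   9.] [57. 62.]
side 70 500 [-34.  34.] [-64.  87.]
side 90 611 [-34.  34.] [-78.  94.]
side 110 1563 [-33.  32.] [-80.  94.]
side 130 869 [-19. 248.] [-66.  66.]
side 150 773 [-34.  33.] [13. 42.]
side 170 655 [-35.  35.] [-5. 37.]
side 190 705 [-33.  36.] [ 2. 38.]
side 210 838 [-33.  35.] [ 2. 37.]
side 230 774 [-31.  35.] [ 4. 42.]
side 250 977 [-31.  34.] [ 5. 39.]
side 270 905 [-31.  35.] [ 4. 38.]
side 290 1017 [-35.  36.] [-21.  46.]
side 310 1493 [-47.  36.] [35. 48.]
side 330 895 [-52.  37.] [35. 48.]
top 90 286 [-34.  32.] [-69. -55.]
top 110 1054 [-34.  31.] [-97. -59.]
top 130 836 [237. 249.] [-71.  65.]
top 330 201 [29. 45.] [-42.  39.]
top 350 1835 [-6. 41.] [-48.  39.]
top 370 1951 [ 6. 29.] [-46.  38.]
top 390 3887 [-33.  12.] [-47.  36.]
```

View pics/side1.png

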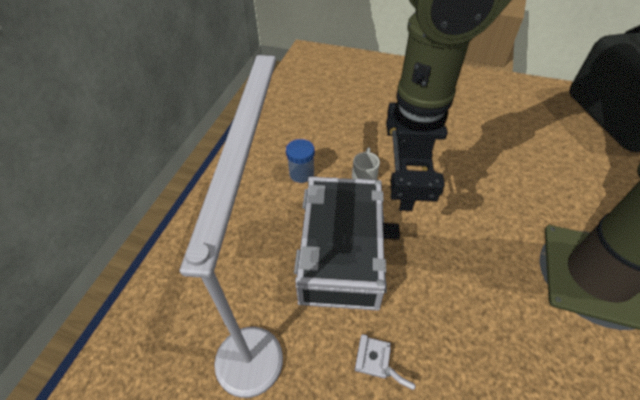

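The view shows the open gripper above the lug at about (405,190), with its wide body directly above the fingers and a slim wrist column above that. The body is roughly 64–122 mm above the TCP.

The lug's end position is almost under the bar, so a straight-down grip cannot follow it there. My plan:
1. Lift by the lug to about 1.2 rad.
2. Turn the tool 90° with a light grip, so the lid is straddled.
3. Carry the lid back with the wide body passing under the bar.

Request:
jog_arm:
  targets:
    - {"fingers":1,"translation":[-0.053,0.036,0],"twist":0.008}
    - {"fingers":1,"translation":[0,0,0.27],"twist":0}
    - {"fingers":1,"translation":[0,0,0.27],"twist":0}
    - {"fingers":1,"translation":[0,0,0.27],"twist":0}
    - {"fingers":1,"translation":[0,0,0.27],"twist":0}
    - {"fingers":1,"translation":[0,0,0],"twist":0}
    - {"fingers":-0.1,"translation":[0,0,0],"twist":0}
    - {"fingers":-0.3,"translation":[0,0,0],"twist":0}
    - {"fingers":-0.3,"translation":[0,0,0],"twist":0}
    - {"fingers":-0.3,"translation":[0,0,0],"twist":0}
    - {"fingers":-0.3,"translation":[0,0,0],"twist":0}
  newtons: 12

```text
clock: 3.0
tool_pos: [0.4283, 0.0754, 0.0779]
tool_rot: [-0.0, 0.994, 0.108, 0.001]
force: [0.2, 0.1, 0.1]
grip_width: 0.0502
gripper_force: 0.0
```

```bash
python3 -c "
from h import *
st()"
```

```text
t 3.0 case mm [-110.8   -6.4   77.9] yaw vs case deg -0.71 F [0.2 0.1 0.1] M [0.06 0.02 0.01] w 50.2 gf 0.0
```

Request:
jog_arm:
  targets:
    - {"fingers":-0.1,"translation":[0.019,-0.049,0.02],"twist":-0.008}
    - {"fingers":-0.1,"translation":[0,0,0],"twist":0}
    - {"fingers":-0.1,"translation":[0,0,0],"twist":0}
    - {"fingers":-0.1,"translation":[0,0,0],"twist":0}

```text
clock: 3.4
tool_pos: [0.4293, 0.0824, 0.0738]
tool_rot: [0.001, 0.994, 0.114, 0.0]
force: [1.4, -4.0, 3.8]
grip_width: 0.0398
gripper_force: 2.5
```

```bash
python3 -c "
from h import *
st()"
```

```text
t 3.4 case mm [-1.082e+02  1.000e-01  7.380e+01] yaw vs case deg -0.06 F [ 1.4 -4.   3.8] M [-1.   -0.32  0.04] w 39.8 gf 2.5
```

Request:
jog_arm:
  targets:
    - {"fingers":-0.1,"translation":[0,0.01,0],"twist":0}
    - {"fingers":-0.3,"translation":[0,0,0],"twist":0}
    - {"fingers":-0.3,"translation":[0,0,0],"twist":0}
    - {"fingers":-0.3,"translation":[0,0,0],"twist":0}

```text
clock: 3.8
tool_pos: [0.4295, 0.0806, 0.0736]
tool_rot: [0.001, 0.994, 0.113, 0.0]
force: [2.3, -6.3, 0.8]
grip_width: 0.0359
gripper_force: 12.0
```

```bash
python3 -c "
from h import *
st()
import numpy as np
g=188
def tcp(th): return np.array([80-g*np.cos(th)+8*np.sin(th),85+g*np.sin(th)+8*np.cos(th)-19])
t=np.linspace(0,1.2,19); P=np.array([tcp(a) for a in t]); D=np.diff(P,axis=0)
print([[round(a/150,3),round(-b/150,3)] for a,b in D]); print(P[-1])
"
```

```text
t 3.8 case mm [-108.4   -1.7   73.6] yaw vs case deg -0.09 F [ 2.3 -6.3  0.8] M [-1.07 -0.45  0.12] w 35.9 gf 12.0
[[np.float64(0.006), np.float64(-0.083)], [np.float64(0.012), np.float64(-0.083)], [np.float64(0.017), np.float64(-0.082)], [np.float64(0.023), np.float64(-0.08)], [np.float64(0.028), np.float64(-0.079)], [np.float64(0.033), np.float64(-0.077)], [np.float64(0.038), np.float64(-0.074)], [np.float64(0.043), np.float64(-0.072)], [np.float64(0.048), np.float64(-0.069)], [np.float64(0.052), np.float64(-0.065)], [np.float64(0.057), np.float64(-0.062)], [np.float64(0.061), np.float64(-0.058)], [np.float64(0.064), np.float64(-0.054)], [np.float64(0.068), np.float64(-0.049)], [np.float64(0.071), np.float64(-0.045)], [np.float64(0.074), np.float64(-0.04)], [np.float64(0.076), np.float64(-0.035)], [np.float64(0.078), np.float64(-0.03)]]
[ 19.33305485 244.1222102 ]
```

Request:
jog_arm:
  targets:
    - {"fingers":-0.3,"translation":[0,0.008,0],"twist":0}
    - {"fingers":-0.3,"translation":[0.006,0,-0.083],"twist":0}
    - {"fingers":-0.3,"translation":[0.012,0,-0.083],"twist":0}
    - {"fingers":-0.3,"translation":[0.017,0,-0.082],"twist":0}
    - {"fingers":-0.3,"translation":[0.023,0,-0.08],"twist":0}
    - {"fingers":-0.3,"translation":[0.028,0,-0.079],"twist":0}
    - {"fingers":-0.3,"translation":[0.033,0,-0.077],"twist":0}
    - {"fingers":-0.3,"translation":[0,0,0],"twist":0}

```text
clock: 4.6
tool_pos: [0.4459, 0.0844, 0.1467]
tool_rot: [0.0, 0.993, 0.114, -0.001]
force: [-1.6, -2.9, -1.1]
grip_width: 0.0357
gripper_force: 12.0
```

```bash
python3 -c "
from h import *
st()"
```

```text
t 4.6 case mm [-91.6  -1.7 146.7] yaw vs case deg 0.02 F [-1.6 -2.9 -1.1] M [-0.58  0.33  0.04] w 35.7 gf 12.0
```

Request:
jog_arm:
  targets:
    - {"fingers":-0.3,"translation":[0.038,0.004,-0.074],"twist":0}
    - {"fingers":-0.3,"translation":[0.043,0,-0.072],"twist":0}
    - {"fingers":-0.3,"translation":[0.048,0,-0.069],"twist":0}
    - {"fingers":-0.3,"translation":[0.052,0,-0.065],"twist":0}
    - {"fingers":-0.3,"translation":[0.057,0,-0.062],"twist":0}
    - {"fingers":-0.3,"translation":[0.061,0,-0.058],"twist":0}
    - {"fingers":-0.3,"translation":[0.064,0,-0.054],"twist":0}
    - {"fingers":-0.3,"translation":[0.068,0,-0.049],"twist":0}
    - {"fingers":-0.3,"translation":[0.071,0,-0.045],"twist":0}
    - {"fingers":-0.3,"translation":[0.074,0,-0.04],"twist":0}
    - {"fingers":-0.3,"translation":[0.076,0,-0.035],"twist":0}
    - {"fingers":-0.3,"translation":[0.078,0,-0.03],"twist":0}
    - {"fingers":-0.3,"translation":[0,0,0],"twist":0}

```text
clock: 5.9
tool_pos: [0.5543, 0.11, 0.244]
tool_rot: [-0.001, 0.993, 0.115, 0.0]
force: [-2.1, -0.5, 1.9]
grip_width: 0.0359
gripper_force: 12.0
```

```bash
python3 - <<'E'
from h import *
st()
p,d=ctrl.capture("side"); cv2.imwrite("pics/side2.png",cv2.resize(p[100:350,180:500,::-1],None,fx=2,fy=2)); print(ctrl.get_obs()["joints"].round(2))
E
```

```text
t 5.9 case mm [ 19.8  -1.4 244. ] yaw vs case deg 0.07 F [-2.1 -0.5  1.9] M [-0.03  0.36  0.07] w 35.9 gf 12.0
[-0.24  0.6  -0.06  1.75  0.04  0.79 -1.66]
```

View pics/side2.png

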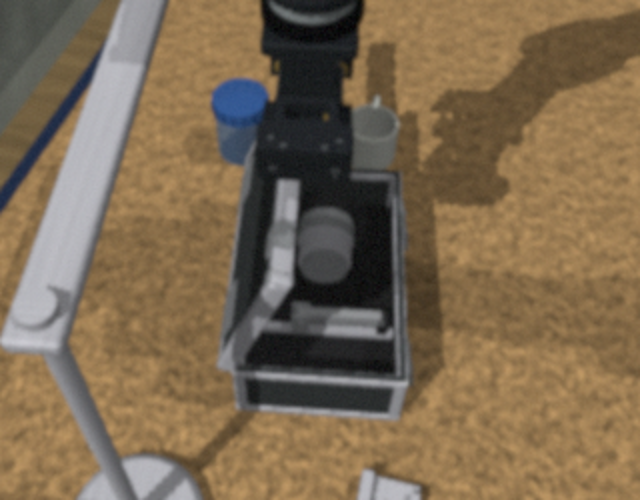

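Request:
jog_arm:
  targets:
    - {"fingers":-0.3,"translation":[0,0,0],"twist":0}
    - {"fingers":-0.3,"translation":[0,0,0],"twist":0.05}
    - {"fingers":-0.3,"translation":[0,0,0],"twist":0.05}
    - {"fingers":-0.3,"translation":[0,0,0],"twist":0.05}
    - {"fingers":-0.3,"translation":[0,0,0],"twist":0.05}
    - {"fingers":-0.3,"translation":[0,0,0],"twist":0.05}
  newtons: 4

```text
clock: 6.55
tool_pos: [0.5518, 0.1136, 0.2444]
tool_rot: [-0.003, 0.997, -0.073, -0.001]
force: [-5.0, 9.2, 6.0]
grip_width: 0.0353
gripper_force: 4.8
```

```bash
python3 -c "
from h import *
st()"
```

```text
t 6.55 case mm [ 18.2   2.7 244.4] yaw vs case deg -21.43 F [-5.   9.2  6. ] M [1.95 0.9  0.25] w 35.3 gf 4.8
```

Request:
jog_arm:
  targets:
    - {"fingers":-0.3,"translation":[0,0,0],"twist":0}
    - {"fingers":-0.3,"translation":[0,0,0],"twist":0}

```text
clock: 6.75
tool_pos: [0.5518, 0.1143, 0.2444]
tool_rot: [-0.003, 0.997, -0.071, -0.001]
force: [-3.5, 8.6, 5.3]
grip_width: 0.0342
gripper_force: 4.7
```

```bash
python3 -c "
from h import *
st()"
```

```text
t 6.75 case mm [ 18.3   3.4 244.4] yaw vs case deg -21.21 F [-3.5  8.6  5.3] M [1.93 0.8  0.17] w 34.2 gf 4.7
```

```bash
cat >> h.py <<'E'
def lid(n,yr=(-125,-60),zr=(115,225)):
    p,d=ctrl.capture(n); q=case(cloud(n,d))*1000
    m=(q[...,1]>yr[0])&(q[...,1]<yr[1])&(q[...,2]>zr[0])&(q[...,2]<zr[1])&(q[...,0]>-30)&(q[...,0]<150)
    k,l,s,_=cv2.connectedComponentsWithStats(m.astype(np.uint8),connectivity=4)
    if k<2: return print(n,"none")
    Q=q[l==1+np.argmax(s[1:,4])]
    vx,vz,x0,z0=cv2.fitLine(Q[:,[0,2]].astype(np.float32),cv2.DIST_HUBER,0,1,.01).ravel()
    if vz<0: vx,vz=-vx,-vz
    print(n,len(Q),"theta",round(np.pi/2+np.arctan2(vx,vz),3),"x at z=85:",round(x0+(85-z0)*vx/vz,1),"zmax",Q[:,2].max().round())
    return p
E
python3 - <<'E'
from h import *
for n in("top","side"):
    for yr in((-125,-60),(60,125)): p=lid(n,yr)
    cv2.imwrite(f"pics/{n}3.png",cv2.resize(p[90:290,200:460] if n=="top" else p[100:320,220:480],None,fx=3,fy=2.7)[:,:,::-1])
E
```

```text
top 244 theta 1.248 x at z=85: 97.8 zmax 225.0
top noneTraceback (most recent call last):
  File "<stdin>", line 4, in <module>
TypeError: 'NoneType' object is not subscriptable
```

```bash
python3 - <<'E'
from h import *
for yr in((-125,-70),(-110,-50),(70,125)): p=lid("side",yr)
p,d=ctrl.capture("side"); q=case(cloud("side",d))*1000
cv2.imwrite("pics/side3.png",cv2.resize(p[100:300,220:480],None,fx=3,fy=3)[:,:,::-1])
m=(q[...,2]>150)&(q[...,2]<235)&(abs(q[...,1])<128)&(q[...,0]>-20)&(q[...,0]<110)
for y in range(-120,125,20):
    s=m&(abs(q[...,1]-y)<10)
    if s.sum()>8: print(y,s.sum(),[np.round(np.median(q[...,0][s&(abs(q[...,2]-z)<8)]),1) for z in(165,185,205,225)])
E
```

```text
side 14 theta 1.126 x at z=85: 102.5 zmax 135.0
side 44 theta 1.186 x at z=85: 99.5 zmax 149.0
side 357 theta 1.249 x at z=85: 95.4 zmax 225.0
-40 14 [np.float64(69.9), np.float64(nan), np.float64(nan), np.float64(nan)]
-20 36 [np.float64(69.0), np.float64(62.6), np.float64(nan), np.float64(nan)]
0 60 [np.float64(69.0), np.float64(62.1), np.float64(56.0), np.float64(51.6)]
20 82 [np.float64(69.1), np.float64(62.2), np.float64(55.8), np.float64(49.6)]
40 90 [np.float64(69.1), np.float64(62.1), np.float64(55.8), np.float64(49.4)]
60 94 [np.float64(68.5), np.float64(62.3), np.float64(55.4), np.float64(49.6)]
80 95 [np.float64(68.4), np.float64(62.2), np.float64(55.4), np.float64(49.8)]
100 115 [np.float64(68.7), np.float64(62.2), np.float64(55.0), np.float64(49.3)]
120 88 [np.float64(68.3), np.float64(62.0), np.float64(55.9), np.float64(50.3)]
  return _methods._mean(a, axis=axis, dtype=dtype,
  ret = ret.dtype.type(ret / rcount)
```

View pics/side3.png

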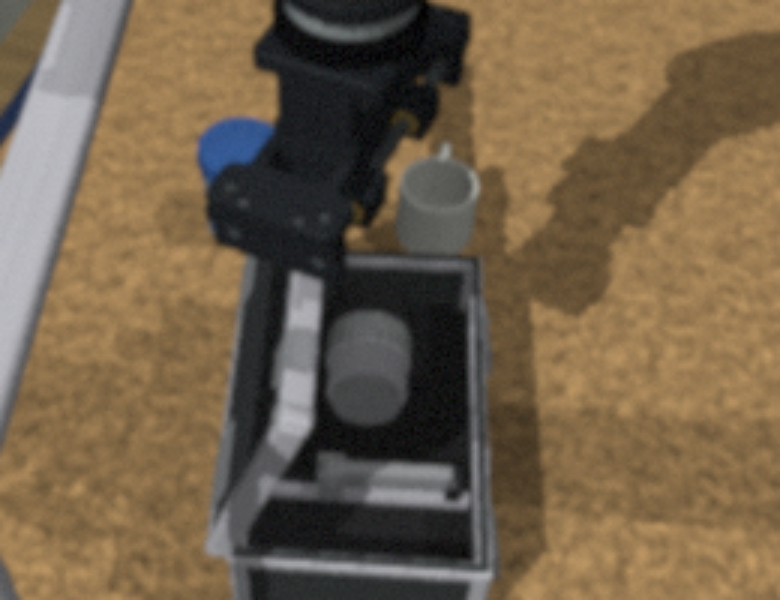

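The lid is up at about 1.26 rad with the lug still between the fingers, though it has crept to the rear of the pads. The stay at (390,475) and the lens at (370,365) are undisturbed. I'll shift the tool in −y so the lug wedges back to the centre.

Request:
jog_arm:
  targets:
    - {"fingers":-0.3,"translation":[0.008,0.02,0],"twist":0}
    - {"fingers":-0.3,"translation":[0.008,0.02,0],"twist":0}
    - {"fingers":-0.3,"translation":[0,0,0],"twist":0}

```text
clock: 7.35
tool_pos: [0.5535, 0.1075, 0.2446]
tool_rot: [-0.003, 0.997, -0.071, -0.001]
force: [-4.3, 7.8, 5.9]
grip_width: 0.0489
gripper_force: 4.7
```

```bash
python3 -c "
from h import *
st(); lid('side',(60,125)); "
```

```text
t 7.35 case mm [ 18.5  -3.6 244.6] yaw vs case deg -21.24 F [-4.3  7.8  5.9] M [1.98 0.81 0.2 ] w 48.9 gf 4.7
side 382 theta 1.266 x at z=85: 95.2 zmax 225.0
```

Request:
jog_arm:
  targets:
    - {"fingers":-0.3,"translation":[0.037,-0.014,0],"twist":0}
    - {"fingers":-0.3,"translation":[0,0,0],"twist":0}

```text
clock: 7.6
tool_pos: [0.56, 0.1096, 0.2446]
tool_rot: [-0.004, 0.998, -0.071, -0.0]
force: [-3.7, 8.1, 4.9]
grip_width: 0.048
gripper_force: 4.6
```

```bash
python3 -c "
from h import *
st(); lid('side',(60,125)); "
```

```text
t 7.6 case mm [ 25.3  -3.  244.6] yaw vs case deg -21.19 F [-3.7  8.1  4.9] M [1.96 0.74 0.19] w 48.0 gf 4.6
side 298 theta 1.3 x at z=85: 95.1 zmax 225.0
```

Request:
jog_arm:
  targets:
    - {"fingers":-0.3,"translation":[0.012,-0.007,0],"twist":0.07}
    - {"fingers":-0.3,"translation":[0.012,-0.007,0],"twist":0.07}
    - {"fingers":-0.3,"translation":[0.012,-0.007,0],"twist":0.07}
    - {"fingers":-0.3,"translation":[0.012,-0.007,0],"twist":0.07}
    - {"fingers":-0.3,"translation":[0,0,0],"twist":0}

```text
clock: 8.15
tool_pos: [0.5683, 0.1134, 0.245]
tool_rot: [-0.005, 0.961, -0.277, -0.001]
force: [-4.1, 11.7, 8.0]
grip_width: 0.0667
gripper_force: 7.9
```

```bash
python3 -c "
from h import *
st(); lid('side',(60,125)); "
```

```text
t 8.15 case mm [ 34.3  -1.2 245. ] yaw vs case deg -45.27 F [-4.1 11.7  8. ] M [2.71 0.62 0.39] w 66.7 gf 7.9
side 32 theta 0.026 x at z=85: 3494.4 zmax 177.0
```

```bash
python3 - <<'E'
from h import *
p,d=ctrl.capture("side"); t,_=ctrl.capture("top")
a=cv2.resize(p[110:260,240:390],(400,400)); b=cv2.resize(t[120:270,230:380],(400,400))
cv2.imwrite("pics/both4.png",np.hstack([a,b])[:,:,::-1])
q=case(cloud("side",d))*1000
for y in(30,60,90,115):
    s=(abs(q[...,1]-y)<12)&(q[...,0]>0)&(q[...,0]<150)
    print(y,[(z,np.round(np.median(q[...,0][s&(abs(q[...,2]-z)<6)]),1)) for z in(125,145,165,185,205,225,240) if (s&(abs(q[...,2]-z)<6)).sum()>3])
E
```

```text
30 [(240, np.float64(64.9))]
60 [(125, np.float64(90.5)), (145, np.float64(58.2)), (240, np.float64(62.9))]
90 [(125, np.float64(90.5)), (240, np.float64(59.5))]
115 [(240, np.float64(62.9))]
```

View pics/both4.png

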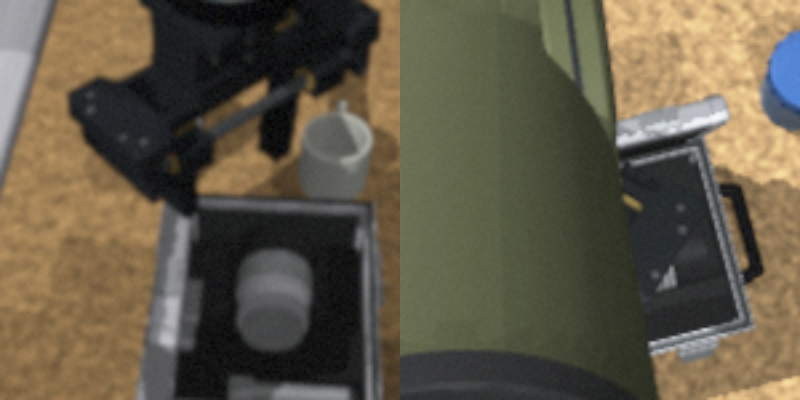

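The lid is now near 1.4 rad and close to balance. The rearward finger bears on the lug's rear corner (left half, about (185,200)). Twisting further in place should put one finger behind the lug and one in front of it.

Request:
jog_arm:
  targets:
    - {"fingers":-0.3,"translation":[0,0,0],"twist":0.08}
    - {"fingers":-0.3,"translation":[0,0,0],"twist":0.08}
    - {"fingers":-0.3,"translation":[0,0,0],"twist":0.08}
    - {"fingers":-0.3,"translation":[0,0,0],"twist":0.08}
    - {"fingers":-0.3,"translation":[0,0,0],"twist":0.08}
    - {"fingers":-0.3,"translation":[0,0,0],"twist":0.08}
    - {"fingers":-0.3,"translation":[0,0,0],"twist":0.04}
  newtons: 3

```text
clock: 9.0
tool_pos: [0.5668, 0.139, 0.2456]
tool_rot: [-0.016, 0.792, -0.611, -0.015]
force: [-12.4, 57.9, 25.3]
grip_width: 0.0746
gripper_force: 37.2
```

```bash
python3 - <<'E'
from h import *
st()
p,d=ctrl.capture("side"); t,e=ctrl.capture("top")
for n,D in(("side",d),("top",e)):
    q=case(cloud(n,D))*1000
    for y0 in(-115,-80,60,90,115):
        s=(abs(q[...,1]-y0)<12)&(q[...,0]>0)&(q[...,0]<150)
        print(n,y0,[(z,np.percentile(q[...,0][s&(abs(q[...,2]-z)<6)],(10,90)).round()) for z in(125,165,205,225,240) if (s&(abs(q[...,2]-z)<6)).sum()>3])
E
```

```text
t 9.0 case mm [ 38.6  24.1 245.6] yaw vs case deg -88.4 F [-12.4  57.9  25.3] M [11.44  1.3   2.46] w 74.6 gf 37.2
side -115 []
side -80 [(225, array([67., 68.]))]
side 60 [(165, array([69., 73.])), (240, array([68., 83.]))]
side 90 [(165, array([73., 73.])), (240, array([68., 85.]))]
side 115 [(240, array([67., 83.]))]
top -115 [(125, array([74., 77.])), (165, array([71., 74.])), (205, array([67., 71.])), (225, array([66., 69.])), (240, array([66., 84.]))]
top -80 [(125, array([74., 74.])), (165, array([70., 71.])), (205, array([67., 68.])), (225, array([66., 69.])), (240, array([66., 73.]))]
top 60 []
top 90 []
top 115 []
```

Request:
jog_arm:
  targets:
    - {"fingers":0.7,"translation":[-0.06,0,0],"twist":0}
    - {"fingers":0.7,"translation":[-0.05,0,0],"twist":0}
    - {"fingers":0.7,"translation":[0,0.03,0],"twist":0}

```text
clock: 9.4
tool_pos: [0.5609, 0.1385, 0.2455]
tool_rot: [-0.009, 0.788, -0.616, -0.007]
force: [-5.3, 30.5, 16.6]
grip_width: 0.0749
gripper_force: 21.7
```

```bash
cat >> h.py <<'E'
def top(n="top",yr=(-128,-70),show=True):
    p,d=ctrl.capture(n); q=case(cloud(n,d))*1000
    s=(q[...,1]>yr[0])&(q[...,1]<yr[1])&(q[...,0]>-60)&(q[...,0]<170)&(q[...,2]>110)&(q[...,2]<260)
    zm=np.percentile(q[...,2][s],99) if s.sum()>20 else 0; e=s&(q[...,2]>zm-8); x=q[...,0][e]
    print(n,"lid top z",round(zm,1),"x",np.percentile(x,(5,50,95)).round(1) if e.any() else None)
E
python3 -c "
from h import *
st(); top()
q=case(cloud('top',np.load('pics/top1.npy')))*1000; t=np.array([-100,2,238.7])
q-=t
for z in range(100,134,4):
    m=(abs(q[...,2]-z)<2)&(abs(q[...,0])<60)&(abs(q[...,1])>60)&(abs(q[...,1])<100); print(z,m.sum())
"
```

```text
t 9.4 case mm [ 32.7  24.9 245.5] yaw vs case deg -89.12 F [-5.3 30.5 16.6] M [6.37 0.11 1.28] w 74.9 gf 21.7
top lid top z 251.8 x [64.1 71.8 80.4]
100 7
104 73
108 913
112 4
116 0
120 0
124 0
128 0
132 0
```

Request:
jog_arm:
  targets:
    - {"fingers":0.7,"translation":[-0.03,0,0],"twist":-0.01}
    - {"fingers":0.7,"translation":[0,-0.03,0],"twist":0}
    - {"fingers":0.7,"translation":[0,-0.03,0],"twist":0}
    - {"fingers":0.7,"translation":[0,-0.03,0],"twist":0}

```text
clock: 9.85
tool_pos: [0.5724, 0.1409, 0.2456]
tool_rot: [-0.007, 0.791, -0.612, -0.006]
force: [-5.9, 20.8, 14.7]
grip_width: 0.0749
gripper_force: 17.9
```

```bash
python3 -c "
from h import *
st(); top()
"
```

```text
t 9.85 case mm [ 44.4  24.7 245.6] yaw vs case deg -88.61 F [-5.9 20.8 14.7] M [4.15 0.75 0.94] w 74.9 gf 17.9
top lid top z 251.8 x [74.5 82.4 91. ]
```

Request:
jog_arm:
  targets:
    - {"fingers":0.7,"translation":[0,-0.03,0],"twist":0}
    - {"fingers":0.7,"translation":[0,-0.03,0],"twist":0}
    - {"fingers":0.7,"translation":[0,-0.03,0.003],"twist":0}
    - {"fingers":0.7,"translation":[0,-0.03,0.003],"twist":0}
    - {"fingers":0.7,"translation":[0,-0.03,0.003],"twist":0}

```text
clock: 10.4
tool_pos: [0.5941, 0.1462, 0.2434]
tool_rot: [-0.006, 0.791, -0.612, -0.006]
force: [-4.6, 20.0, 11.0]
grip_width: 0.075
gripper_force: 15.5
```

```bash
python3 -c "
from h import *
st(); top()
"
```

```text
t 10.4 case mm [ 66.8  24.9 243.4] yaw vs case deg -88.62 F [-4.6 20.  11. ] M [3.83 0.61 0.91] w 75.0 gf 15.5
top lid top z 249.4 x [ 94.4 102.1 111.4]
```

Request:
jog_arm:
  targets:
    - {"fingers":0.7,"translation":[0,-0.03,0.003],"twist":0}
    - {"fingers":0.7,"translation":[0,-0.03,0.005],"twist":0}
    - {"fingers":0.7,"translation":[0,-0.03,0.005],"twist":0}
    - {"fingers":0.7,"translation":[0,-0.03,0.005],"twist":0}
    - {"fingers":0.72,"translation":[0,-0.02,0.005],"twist":0}
    - {"fingers":0.72,"translation":[0,0,0],"twist":0}

```text
clock: 11.05
tool_pos: [0.6143, 0.1509, 0.2388]
tool_rot: [-0.005, 0.79, -0.613, -0.006]
force: [-2.3, 18.2, 6.6]
grip_width: 0.0757
gripper_force: 14.4
```

```bash
python3 -c "
from h import *
st(); top()
"
```

```text
t 11.05 case mm [ 87.5  24.9 238.8] yaw vs case deg -88.65 F [-2.3 18.2  6.6] M [3.65 0.43 0.79] w 75.7 gf 14.4
top lid top z 245.4 x [112.6 120.2 129.7]
```

Request:
jog_arm:
  targets:
    - {"fingers":0.75,"translation":[0,-0.015,0.003],"twist":0}
    - {"fingers":0.78,"translation":[0,-0.013,0.003],"twist":0}
    - {"fingers":0.82,"translation":[0,0,0.003],"twist":0}
    - {"fingers":0.86,"translation":[0,0,0],"twist":0}
    - {"fingers":0.9,"translation":[0,0,0],"twist":0}
    - {"fingers":0.9,"translation":[0,0,0],"twist":0}

```text
clock: 11.7
tool_pos: [0.6155, 0.1512, 0.2375]
tool_rot: [-0.004, 0.79, -0.613, -0.008]
force: [-9.4, 18.0, 10.9]
grip_width: 0.0836
gripper_force: 14.5
```

```bash
python3 -c "
from h import *
st(); top()
"
```

```text
t 11.7 case mm [ 88.7  25.  237.5] yaw vs case deg -88.71 F [-9.4 18.  10.9] M [3.45 1.57 0.88] w 83.6 gf 14.5
top lid top z 244.2 x [116.8 124.4 134.2]
```

Request:
jog_arm:
  targets:
    - {"fingers":0.9,"translation":[-0.07,0,0],"twist":0}
    - {"fingers":0.9,"translation":[-0.08,0,0],"twist":0}
    - {"fingers":0.9,"translation":[0,0,0],"twist":0}

```text
clock: 12.05
tool_pos: [0.6135, 0.1632, 0.2375]
tool_rot: [0.0, 0.787, -0.617, -0.0]
force: [-0.1, 0.8, 0.5]
grip_width: 0.0833
gripper_force: 0.3
```

```bash
python3 -c "
from h import *
st(); top()
"
```

```text
t 12.05 case mm [ 89.5  37.1 237.5] yaw vs case deg -89.27 F [-0.1  0.8  0.5] M [ 0.28 -0.1   0.02] w 83.3 gf 0.3
top lid top z 244.2 x [116.8 124.5 134. ]
```

Request:
jog_arm:
  targets:
    - {"fingers":0.9,"translation":[0,0,-0.04],"twist":0}
    - {"fingers":0.9,"translation":[0,0.18,0],"twist":0}
    - {"fingers":0.9,"translation":[0,0.18,0],"twist":0}
    - {"fingers":0.9,"translation":[0,0.18,0],"twist":0}
    - {"fingers":0.9,"translation":[-0.07,0.18,0],"twist":-0.0866}
    - {"fingers":0.4,"translation":[0,0.18,0],"twist":-0.0866}
    - {"fingers":0.4,"translation":[0,0,0],"twist":-0.0866}
    - {"fingers":0.4,"translation":[0,0,0],"twist":-0.0866}
    - {"fingers":0.4,"translation":[0,0,0],"twist":-0.0866}
    - {"fingers":0.4,"translation":[0,0,0],"twist":-0.0866}
    - {"fingers":0.4,"translation":[0,0,0],"twist":-0.0866}
    - {"fingers":0.4,"translation":[0,0,0],"twist":-0.0866}
    - {"fingers":0.4,"translation":[0,0,0],"twist":-0.0866}
    - {"fingers":0.4,"translation":[0,0,0],"twist":-0.0866}
    - {"fingers":0.4,"translation":[0,0,0],"twist":-0.0866}
    - {"fingers":0.4,"translation":[0,0,0],"twist":-0.0866}
    - {"fingers":0.4,"translation":[0,0,0],"twist":0}

```text
clock: 13.8
tool_pos: [0.4819, 0.1348, 0.2445]
tool_rot: [0.0, 0.994, 0.112, 0.0]
force: [-0.2, 1.0, 1.0]
grip_width: 0.0616
gripper_force: 0.0
```

```bash
python3 - <<'E'
from h import *
st(); top()
p,d=ctrl.capture("side"); q=case(cloud("side",d))*1000
a=cv2.resize(p[150:330,260:440],(600,600)); cv2.imwrite("pics/side5.png",a[:,:,::-1])
for x in(-60,-50,-40,-30,-15,0):
    m=(abs(q[...,0]-x)<4)&(q[...,2]>50)&(q[...,2]<80)&(abs(q[...,1]-48)<40)
    if m.sum()>2: print(x,m.sum(),np.percentile(q[m][:,1],(5,50,95)).round(1),np.percentile(q[m][:,2],(10,50,90)).round(1))
E
```

```text
t 13.8 case mm [-45.1  39.2 244.5] yaw vs case deg -0.2 F [-0.2  1.   1. ] M [ 0.04  0.01 -0.02] w 61.6 gf 0.0
top lid top z 244.5 x [116.7 124.3 133.9]
-60 34 [44.6 52.6 54.9] [56.  65.7 67.7]
-50 35 [44.9 52.6 55. ] [56.2 64.6 66.9]
-40 31 [45.6 53.  54.6] [51.6 64.6 66.9]
-30 30 [44.5 53.1 55.1] [56.9 65.  67.4]
-15 32 [45.9 52.9 55.1] [54.5 65.1 67.3]
0 29 [46.7 53.4 55.1] [54.9 64.9 66.8]
```

View pics/side5.png

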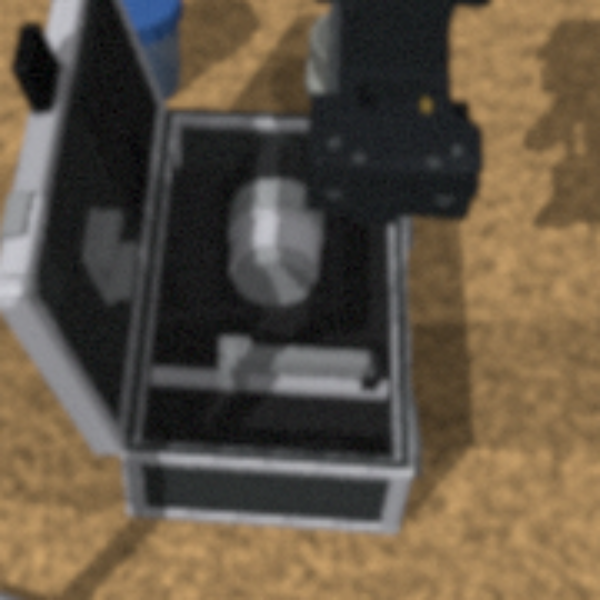

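The lid leans on its rear stop. The stay lies folded from its clevis at (235,355) to its nose at (370,370), and the lens is untouched.

Request:
jog_arm:
  targets:
    - {"fingers":0.4,"translation":[-0.013,-0.059,0],"twist":0}
    - {"fingers":0.4,"translation":[0,0,0.27],"twist":0}
    - {"fingers":0.4,"translation":[0,0,0.27],"twist":0}
    - {"fingers":0.4,"translation":[0,0,0.27],"twist":0}
    - {"fingers":0.2,"translation":[0,0,0.27],"twist":0}
    - {"fingers":0.2,"translation":[0,0,0.15],"twist":0}
    - {"fingers":0.2,"translation":[0,0,0.12],"twist":0}
    - {"fingers":-0.2,"translation":[0,0,0],"twist":0}
    - {"fingers":-0.4,"translation":[0,0,0],"twist":0}
  newtons: 8

```text
clock: 14.8
tool_pos: [0.4775, 0.1446, 0.0417]
tool_rot: [0.0, 0.994, 0.113, -0.0]
force: [-0.1, -0.3, 0.7]
grip_width: 0.0392
gripper_force: 0.0
```

```bash
python3 -c "
from h import *
st()
"
```

```text
t 14.8 case mm [-47.1  49.8  41.7] yaw vs case deg -0.11 F [-0.1 -0.3  0.7] M [0.05 0.01 0.02] w 39.2 gf 0.0
```

Request:
jog_arm:
  targets:
    - {"fingers":-0.6,"translation":[0,0.01,0],"twist":0}
    - {"fingers":-0.9,"translation":[0,0,0],"twist":0}
    - {"fingers":-0.9,"translation":[0,0,0],"twist":0}
    - {"fingers":-0.9,"translation":[0,0,0],"twist":0}
    - {"fingers":-0.9,"translation":[0,0,0],"twist":0}

```text
clock: 15.3
tool_pos: [0.4782, 0.1433, 0.0421]
tool_rot: [-0.0, 0.994, 0.114, 0.001]
force: [-0.5, 1.2, 4.1]
grip_width: 0.0099
gripper_force: 8.0
```

```bash
python3 -c "
from h import *
st()
g=70
t=np.linspace(0,1.72,18); P=np.array([[22-g*np.cos(a),60+g*np.sin(a)-19] for a in t])
print([[round(float(a)/150,3),round(float(-b)/150,3)] for a,b in np.diff(P,axis=0)],P[-1])
"
```

```text
t 15.3 case mm [-46.7  48.4  42.1] yaw vs case deg -0.07 F [-0.5  1.2  4.1] M [0.11 0.04 0.01] w 9.9 gf 8.0
[[0.002, -0.047], [0.007, -0.047], [0.012, -0.046], [0.016, -0.044], [0.021, -0.042], [0.025, -0.04], [0.029, -0.037], [0.032, -0.034], [0.036, -0.031], [0.039, -0.027], [0.041, -0.023], [0.043, -0.019], [0.045, -0.014], [0.046, -0.01], [0.047, -0.005], [0.047, -0.0], [0.047, 0.005]] [ 32.40554902 110.22228362]
```

Request:
jog_arm:
  targets:
    - {"fingers":-0.9,"translation":[0.002,0,-0.047],"twist":0}
    - {"fingers":-0.9,"translation":[0.007,0,-0.047],"twist":0}
    - {"fingers":-0.9,"translation":[0.012,0,-0.046],"twist":0}
    - {"fingers":-0.9,"translation":[0.016,0,-0.044],"twist":0}
    - {"fingers":-0.9,"translation":[0.021,0,-0.042],"twist":0}
    - {"fingers":-0.9,"translation":[0.025,0,-0.04],"twist":0}
    - {"fingers":-0.9,"translation":[0.029,0,-0.037],"twist":0}
    - {"fingers":-0.9,"translation":[0.032,0,-0.034],"twist":0}
    - {"fingers":-0.9,"translation":[0.036,0,-0.031],"twist":0}
    - {"fingers":-0.9,"translation":[0.039,0,-0.027],"twist":0}
    - {"fingers":-0.9,"translation":[0.041,0,-0.023],"twist":0}
    - {"fingers":-0.9,"translation":[0.043,0,-0.019],"twist":0}
    - {"fingers":-0.9,"translation":[0.045,0,-0.014],"twist":0}
    - {"fingers":-0.9,"translation":[0.046,0,-0.01],"twist":0}
    - {"fingers":-0.9,"translation":[0.047,0,-0.005],"twist":0}
    - {"fingers":-0.9,"translation":[0.047,0,0],"twist":0}
    - {"fingers":-0.9,"translation":[0.047,0,0.005],"twist":0}
    - {"fingers":-0.9,"translation":[0,0,0],"twist":0}

```text
clock: 17.1
tool_pos: [0.5535, 0.1609, 0.1102]
tool_rot: [-0.0, 0.994, 0.113, -0.003]
force: [-8.1, 3.4, 2.3]
grip_width: 0.0098
gripper_force: 8.0
```

```bash
python3 -c "
from h import *
st(); top()
"
```

```text
t 17.1 case mm [ 30.6  48.4 110.2] yaw vs case deg -0.08 F [-8.1  3.4  2.3] M [0.68 1.7  0.04] w 9.8 gf 8.0
top lid top z 244.4 x [116.8 124.2 133.9]
```

Request:
jog_arm:
  targets:
    - {"fingers":-0.9,"translation":[0.015,0,0],"twist":0}
    - {"fingers":-0.9,"translation":[0,0,0],"twist":0}
    - {"fingers":0.2,"translation":[0,0,0],"twist":0}
    - {"fingers":0.2,"translation":[0,0,0],"twist":0}
    - {"fingers":0.2,"translation":[0,0,0],"twist":0}
    - {"fingers":0.2,"translation":[0,0,0],"twist":0}
    - {"fingers":0.5,"translation":[0,0,-0.22],"twist":0}
    - {"fingers":0.9,"translation":[0,0,-0.22],"twist":0}
    - {"fingers":1,"translation":[0,0,-0.22],"twist":0}
    - {"fingers":1,"translation":[0,0,-0.22],"twist":0}

```text
clock: 18.15
tool_pos: [0.5586, 0.1611, 0.2442]
tool_rot: [0.0, 0.994, 0.113, 0.0]
force: [0.3, 1.3, 0.1]
grip_width: 0.0718
gripper_force: 0.0
```

```bash
python3 - <<'E'
from h import *
st(); top()
p,d=ctrl.capture("side"); q=case(cloud("side",d))*1000
for z in(90,110,125,135,145,150):
    m=(abs(q[...,2]-z)<4)&(q[...,0]>-20)&(q[...,0]<65)&(abs(q[...,1]-50)<20)
    if m.sum()>2: print(z,m.sum(),np.percentile(q[m][:,0],(5,50,95)).round(1),np.median(q[m][:,1]).round(1))
E
```

```text
t 18.15 case mm [ 35.6  47.4 244.2] yaw vs case deg -0.12 F [0.3 1.3 0.1] M [ 0.03 -0.06  0.  ] w 71.8 gf 0.0
top lid top z 244.3 x [117.  124.3 133.8]
90 14 [17.9 23.4 29. ] 54.5
110 15 [20.8 26.4 32.3] 53.8
125 18 [21.3 27.5 34.2] 54.5
135 21 [23.  28.6 36. ] 54.4
145 32 [23.1 30.4 38.3] 53.4
150 45 [24.8 30.8 37.7] 50.6
```

Request:
jog_arm:
  targets:
    - {"fingers":1,"translation":[-0.17,-0.084,0],"twist":0}
    - {"fingers":1,"translation":[0,0,0],"twist":0.087}
    - {"fingers":1,"translation":[0,0,0],"twist":0.087}
    - {"fingers":1,"translation":[0,0,0],"twist":0.087}
    - {"fingers":1,"translation":[0,0,0],"twist":0.087}
    - {"fingers":1,"translation":[0,0,0],"twist":0.087}
    - {"fingers":1,"translation":[0,0,0],"twist":0.087}
    - {"fingers":1,"translation":[0,0,0],"twist":0.087}
    - {"fingers":1,"translation":[0,0,0],"twist":0.087}
    - {"fingers":1,"translation":[0,0,0],"twist":0.087}
    - {"fingers":1,"translation":[0,0,0],"twist":0.087}
    - {"fingers":1,"translation":[0,0,0],"twist":0.087}
    - {"fingers":1,"translation":[0,0,0],"twist":0.087}
    - {"fingers":1,"translation":[0,-0.2,0],"twist":0}
    - {"fingers":1,"translation":[0,-0.12,0],"twist":0}
    - {"fingers":1,"translation":[0,0,0],"twist":0}

```text
clock: 19.85
tool_pos: [0.5791, 0.1793, 0.2417]
tool_rot: [0.0, 0.785, -0.62, 0.001]
force: [-0.5, -0.7, -0.6]
grip_width: 0.0883
gripper_force: 0.0
```

```bash
python3 -c "
from h import *
st(); top()
"
```

```text
t 19.85 case mm [ 59.6  60.6 241.7] yaw vs case deg -89.74 F [-0.5 -0.7 -0.6] M [ 0.1  -0.02 -0.01] w 88.3 gf 0.0
top lid top z 244.1 x [116.8 124.3 133.9]
```

Request:
jog_arm:
  targets:
    - {"fingers":1,"translation":[0,0,-0.025],"twist":0}
    - {"fingers":1,"translation":[0,-0.1,0],"twist":0}
    - {"fingers":1,"translation":[0,-0.1,0],"twist":0}
    - {"fingers":1,"translation":[0,-0.025,0],"twist":0}
    - {"fingers":1,"translation":[0,0,0],"twist":0}

```text
clock: 20.4
tool_pos: [0.6097, 0.1865, 0.2465]
tool_rot: [0.0, 0.784, -0.621, -0.0]
force: [1.0, -0.2, -1.1]
grip_width: 0.088
gripper_force: 0.0
```

```bash
python3 -c "
from h import *
st(); top()
"
```

```text
t 20.4 case mm [ 91.1  60.6 246.5] yaw vs case deg -89.83 F [ 1.  -0.2 -1.1] M [ 0.12 -0.   -0.  ] w 88.0 gf 0.0
top lid top z 244.3 x [117.  124.3 133.9]
```

Request:
jog_arm:
  targets:
    - {"fingers":1,"translation":[0,-0.02,0],"twist":0}
    - {"fingers":1,"translation":[0,0,0.04],"twist":0}
    - {"fingers":1,"translation":[0,0,0.04],"twist":0}
    - {"fingers":1,"translation":[0,0,0.04],"twist":0}

```text
clock: 20.85
tool_pos: [0.6126, 0.1875, 0.2277]
tool_rot: [0.0, 0.784, -0.621, -0.0]
force: [0.0, 0.0, -0.7]
grip_width: 0.0882
gripper_force: 0.0
```

```bash
python3 -c "
from h import *
st(); top()
"
```

```text
t 20.85 case mm [ 94.2  60.9 227.7] yaw vs case deg -89.82 F [ 0.   0.  -0.7] M [ 0.16 -0.02 -0.01] w 88.2 gf 0.0
top lid top z 244.5 x [116.8 124.4 133.9]
```

Request:
jog_arm:
  targets:
    - {"fingers":1,"translation":[0,0,0.04],"twist":0}
    - {"fingers":1,"translation":[0,0,0.03],"twist":0}
    - {"fingers":1,"translation":[0,0.03,0],"twist":0}
    - {"fingers":1,"translation":[0,0.03,0],"twist":0}
    - {"fingers":1,"translation":[0,0.03,0],"twist":0}
    - {"fingers":1,"translation":[0,0.03,0],"twist":0}
    - {"fingers":1,"translation":[0,0.03,0],"twist":0}
    - {"fingers":1,"translation":[0,0.03,0],"twist":0}
    - {"fingers":1,"translation":[0,0,0],"twist":0}

```text
clock: 21.8
tool_pos: [0.5859, 0.1811, 0.218]
tool_rot: [0.0, 0.784, -0.621, -0.0]
force: [0.0, -0.4, 0.7]
grip_width: 0.0882
gripper_force: 0.2
```

```bash
python3 -c "
from h import *
st(); top()
"
```

```text
t 21.8 case mm [ 66.7  60.8 218. ] yaw vs case deg -89.83 F [ 0.  -0.4  0.7] M [ 0.11 -0.1   0.02] w 88.2 gf 0.2
top lid top z 249.6 x [ 95.3 103.2 111.9]
```

Request:
jog_arm:
  targets:
    - {"fingers":1,"translation":[0,0.025,0],"twist":0}
    - {"fingers":1,"translation":[0,0.025,0],"twist":0}
    - {"fingers":0.84,"translation":[0,-0.023,0],"twist":0}
    - {"fingers":0.68,"translation":[0,-0.023,0],"twist":0}
    - {"fingers":0.52,"translation":[0,-0.023,0],"twist":0}
    - {"fingers":0.36,"translation":[0,-0.023,0],"twist":0}
    - {"fingers":0.2,"translation":[0,-0.023,0],"twist":0}
    - {"fingers":0.2,"translation":[0,0,0],"twist":0}

```text
clock: 22.65
tool_pos: [0.5969, 0.1836, 0.2179]
tool_rot: [-0.0, 0.784, -0.62, 0.0]
force: [-0.3, 0.0, 1.1]
grip_width: 0.0532
gripper_force: 0.3
```

```bash
python3 -c "
from h import *
st(); top()
"
```

```text
t 22.65 case mm [ 78.   60.7 217.9] yaw vs case deg -89.8 F [-0.3  0.   1.1] M [ 0.2  -0.18 -0.04] w 53.2 gf 0.3
top lid top z 250.5 x [ 89.   96.7 105.4]
```

Request:
jog_arm:
  targets:
    - {"fingers":0.04,"translation":[0,-0.023,0],"twist":0}
    - {"fingers":-0.12,"translation":[0,-0.023,0],"twist":0}
    - {"fingers":-0.28,"translation":[0,-0.023,0],"twist":0}
    - {"fingers":-0.4,"translation":[0,-0.017,0],"twist":0}
    - {"fingers":-0.4,"translation":[0,0,0],"twist":0}

```text
clock: 23.2
tool_pos: [0.6093, 0.1866, 0.218]
tool_rot: [-0.0, 0.784, -0.62, 0.0]
force: [1.1, -0.6, -0.4]
grip_width: 0.0268
gripper_force: 0.3
```

```bash
python3 -c "
from h import *
st(); top()
"
```

```text
t 23.2 case mm [ 90.7  60.8 218. ] yaw vs case deg -89.8 F [ 1.1 -0.6 -0.4] M [ 0.16 -0.15  0.05] w 26.8 gf 0.3
top lid top z 250.5 x [ 88.4  96.1 105.2]
```

Request:
jog_arm:
  targets:
    - {"fingers":-0.5,"translation":[0,0.02,0],"twist":0}
    - {"fingers":-0.5,"translation":[0,0.03,0],"twist":0}
    - {"fingers":-0.5,"translation":[0,0.03,0],"twist":0}
    - {"fingers":-0.5,"translation":[0,0.03,0],"twist":0}
    - {"fingers":-0.5,"translation":[0,0.03,0],"twist":0}
    - {"fingers":-0.5,"translation":[0,0.03,0],"twist":0}
    - {"fingers":-0.5,"translation":[0,0.03,0],"twist":0}
    - {"fingers":-0.45,"translation":[0,0.03,0],"twist":0}
    - {"fingers":-0.45,"translation":[0,0.03,0],"twist":0}
    - {"fingers":-0.45,"translation":[0,0,0],"twist":0}

```text
clock: 24.25
tool_pos: [0.5701, 0.1774, 0.218]
tool_rot: [0.0, 0.784, -0.621, -0.0]
force: [-0.3, -0.2, 0.5]
grip_width: 0.0246
gripper_force: 0.3
```

```bash
python3 -c "
from h import *
st(); top()
"
```

```text
t 24.25 case mm [ 50.4  60.7 218. ] yaw vs case deg -89.83 F [-0.3 -0.2  0.5] M [ 0.08  0.11 -0.03] w 24.6 gf 0.3
top lid top z 249.6 x [39.8 47.4 55.2]
```

Request:
jog_arm:
  targets:
    - {"fingers":-0.33,"translation":[0,-0.0175,0],"twist":0}
    - {"fingers":-0.21,"translation":[0,-0.0175,0],"twist":0}
    - {"fingers":-0.09,"translation":[0,-0.0175,0],"twist":0}
    - {"fingers":0.03,"translation":[0,-0.0175,0],"twist":0}
    - {"fingers":0.14,"translation":[0,-0.0175,0.02],"twist":0}
    - {"fingers":0.14,"translation":[0,0.02,0.02],"twist":0}
    - {"fingers":0.14,"translation":[0,0.03,0.02],"twist":0}
    - {"fingers":0.14,"translation":[0,0.03,0.02],"twist":0}
    - {"fingers":0.14,"translation":[0,0.03,0.01],"twist":0}
    - {"fingers":0.14,"translation":[0,0.03,0.01],"twist":0}
    - {"fingers":0.14,"translation":[0,0,0],"twist":0}

```text
clock: 25.4
tool_pos: [0.5622, 0.1756, 0.2027]
tool_rot: [0.0, 0.784, -0.621, -0.0]
force: [-0.8, -0.3, -0.8]
grip_width: 0.0501
gripper_force: 0.4
```

```bash
python3 -c "
from h import *
st(); top()
"
```

```text
t 25.4 case mm [ 42.3  60.8 202.7] yaw vs case deg -89.84 F [-0.8 -0.3 -0.8] M [0.06 0.05 0.02] w 50.1 gf 0.4
top lid top z 242.8 x [18.9 26.3 33.7]
```

Request:
jog_arm:
  targets:
    - {"fingers":0.14,"translation":[0,0.02,0],"twist":0}
    - {"fingers":0.14,"translation":[0,0.02,0],"twist":0}
    - {"fingers":0.14,"translation":[0,0.02,0],"twist":0}
    - {"fingers":0.14,"translation":[0,0.015,0],"twist":0}
    - {"fingers":0.14,"translation":[0,0.015,0],"twist":0}
    - {"fingers":0.14,"translation":[0,0.015,0],"twist":0}
    - {"fingers":0.14,"translation":[0,0.015,0],"twist":0}
    - {"fingers":0.14,"translation":[0,0,0],"twist":0}

```text
clock: 26.25
tool_pos: [0.5454, 0.1715, 0.2031]
tool_rot: [0.0, 0.784, -0.621, -0.0]
force: [-1.1, 0.0, -0.7]
grip_width: 0.0499
gripper_force: 0.6
```

```bash
python3 -c "
from h import *
st(); top()
"
```

```text
t 26.25 case mm [ 25.1  60.6 203.1] yaw vs case deg -89.82 F [-1.1  0.  -0.7] M [ 0.07  0.2  -0.  ] w 49.9 gf 0.6
top lid top z 235.8 x [ 2.8 10.  17.9]
```

Request:
jog_arm:
  targets:
    - {"fingers":0.14,"translation":[0,0.01,0],"twist":0}
    - {"fingers":0.14,"translation":[0,0.01,0],"twist":0}
    - {"fingers":0.14,"translation":[0,0.01,0],"twist":0}
    - {"fingers":0.14,"translation":[0,0.01,0],"twist":0}
    - {"fingers":0.14,"translation":[0,0.01,0],"twist":0}
    - {"fingers":0.14,"translation":[0,0,0],"twist":0}

```text
clock: 26.9
tool_pos: [0.538, 0.1698, 0.203]
tool_rot: [0.0, 0.784, -0.621, -0.0]
force: [-2.0, -0.6, 0.2]
grip_width: 0.0501
gripper_force: 0.4
```

```bash
python3 - <<'E'
from h import *
st(); top()
p,d=ctrl.capture("side"); cv2.imwrite("pics/side6.png",cv2.resize(p[150:330,260:440],(600,600))[:,:,::-1])
E
```

```text
t 26.9 case mm [ 17.5  60.6 203. ] yaw vs case deg -89.82 F [-2.  -0.6  0.2] M [0.07 0.1  0.07] w 50.1 gf 0.4
top lid top z 231.6 x [-4.5  2.9 11.1]
```

View pics/side6.png

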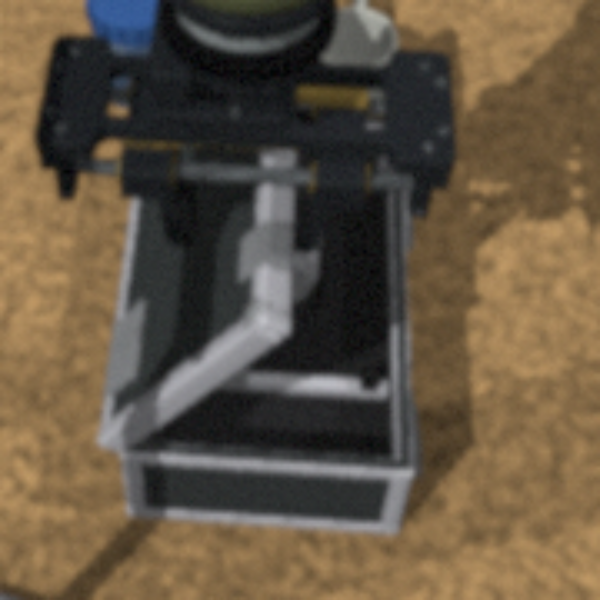

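The lid is down to about 1.0 rad, still resting on the front finger, with the stay hidden beneath it. I'll keep easing it down.

Request:
jog_arm:
  targets:
    - {"fingers":0.14,"translation":[0,0.01,0],"twist":0}
    - {"fingers":0.14,"translation":[0,0.01,0],"twist":0}
    - {"fingers":0.14,"translation":[0,0.01,0],"twist":0}
    - {"fingers":0.14,"translation":[0,0,0],"twist":0}

```text
clock: 27.4
tool_pos: [0.534, 0.1688, 0.2031]
tool_rot: [-0.0, 0.784, -0.621, 0.0]
force: [-0.8, -1.0, 0.2]
grip_width: 0.0504
gripper_force: 0.0
```

```bash
python3 -c "
from h import *
st(); top()
"
```

```text
t 27.4 case mm [ 13.3  60.5 203.1] yaw vs case deg -89.82 F [-0.8 -1.   0.2] M [ 0.05  0.   -0.02] w 50.4 gf 0.0
top lid top z 230.2 x [-7.   0.9  8.7]
```

Request:
jog_arm:
  targets:
    - {"fingers":0.14,"translation":[0,0.015,0],"twist":0}
    - {"fingers":0.14,"translation":[0,0.015,0],"twist":0}
    - {"fingers":0.14,"translation":[0,0,0],"twist":0}

```text
clock: 27.75
tool_pos: [0.5293, 0.1677, 0.203]
tool_rot: [0.0, 0.784, -0.621, -0.0]
force: [-0.7, -0.3, -0.3]
grip_width: 0.0503
gripper_force: 0.0
```

```bash
python3 -c "
from h import *
st(); top()
"
```

```text
t 27.75 case mm [  8.5  60.5 203. ] yaw vs case deg -89.83 F [-0.7 -0.3 -0.3] M [ 0.12 -0.04 -0.03] w 50.3 gf 0.0
top lid top z 230.6 x [-6.8  0.9  8.5]
```

Request:
jog_arm:
  targets:
    - {"fingers":0.14,"translation":[0,0,-0.1],"twist":0}
    - {"fingers":0.14,"translation":[0,0,-0.2],"twist":0}
    - {"fingers":0.14,"translation":[0,0,-0.25],"twist":0}
    - {"fingers":0.14,"translation":[0,0.25,0],"twist":0}
    - {"fingers":0.14,"translation":[0,0.25,0],"twist":0}
    - {"fingers":0.14,"translation":[0,0.25,0],"twist":0}
    - {"fingers":0.14,"translation":[0,0.25,0],"twist":0}
    - {"fingers":0.14,"translation":[0,0,0],"twist":0}
    - {"fingers":0.14,"translation":[0,0,0],"twist":0}

```text
clock: 28.7
tool_pos: [0.384, 0.1335, 0.2864]
tool_rot: [-0.001, 0.784, -0.621, 0.0]
force: [-0.2, 1.6, 0.5]
grip_width: 0.0503
gripper_force: 0.0
```

```bash
python3 - <<'E'
from h import *
st(); top()
p,d=ctrl.capture("side"); t,_=ctrl.capture("top"); cv2.imwrite("pics/fin.png",np.hstack([cv2.resize(p[120:330,230:440],(400,400)),cv2.resize(t[90:310,170:450],(400,400))])[:,:,::-1])
E
```

```text
t 28.7 case mm [-140.7   60.2  286.4] yaw vs case deg -89.82 F [-0.2  1.6  0.5] M [ 0.16 -0.06 -0.04] w 50.3 gf 0.0
top lid top z 230.5 x [-6.8  0.8  8.4]
```

View pics/fin.png

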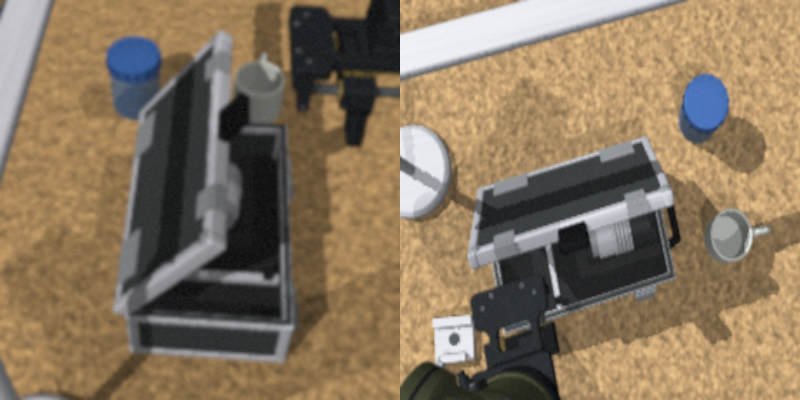

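The lid is propped at about 1.0 rad (left panel, edge at (220,140)), with the gripper clear of it. The lens, cup, canister and clamp look undisturbed.

```bash
python3 -c "
from station import ctrl
print(ctrl.finish_job())"
```

```text
the job is handed in; nothing more can be done
None
```

The lid went back to its stop, the stay was raised to its own stop, and the lid now rests on the stay at about 1.0 rad with the gripper clear; during the lift a finger jammed sideways on the lug at about 58 N, and no verdict came back when I handed the job in.

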